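# Return the red check weight to its bay and zero the keeper dial

## Robot

A 7-joint arm with a two-finger parallel gripper is mounted at the origin on a cart in front of the work surface, level with it; the furniture and walls round the work are solid. World frame = base frame: x ahead of the robot, y to its left, z up, the work surface at z = 0. Lengths are in mm, angles in rad, forces in N, time in s.
With the tool pointing down it reaches from about 375 to 925 mm from the base axis. Payload 3.1 kg.
Tool frame: the origin (TCP) lies on the centre line of the jaws, within the pads' length; the fingertips stand 19 mm ahead of it and the grasp point (between the pads) is the TCP; z points along the fingers, y is the line along which they close (so a half turn about z gives the same grasp; the last joint's range is limited). The gripper opens to 85 mm and grips with 20 to 120 N. Pads are 22 mm wide; open, the fingers measure 114 mm over their backs; the gripper's body (76 mm by 85 mm) begins 54 mm behind the grasp point. The pads swing forward as they close: fully open they stand 13 mm farther back than shut.
Start: joints at [-1.275, 0.383, 0.044, 1.598, -0.018, 1.161, -0.05], TCP at [249.383, 600.259, 219.169] pointing down, gripper open.
Joint ranges: [-2.61, 2.61], [-0.41, 2.15], [-1.48, 1.57], [0, 2.5], [-1.57, 4.71], [0.05, 1.97], [-2.85, 2.85]. Speed limits (rad/s): [2.79, 2.79, 3.14, 3.14, 3.14, 3.14, 3.14].

## Interface

Orientations are given as a unit quaternion [x, y, z, w].
In Python, from plant import env gives the robot as it stands. The module is installed in compiled form; this text tells all that it offers.
- The arm moves only by the tool drive_tool, never from a script. Its argument "increments" is a list of rows, each a list of 7 numbers: the turn, a rotation vector about the tool's x, y, z as a fraction of full scale, then the shift along the tool's x, y, z as a fraction of full scale, then the opening, from -1 (shut) to 1 (fully open). In form: [[wx, wy, wz, tx, ty, tz, fingers], ...]. A call has 1 to 12 rows; each row is the pose to reach, as a shift and turn from the pose commanded when the call began, along the tool's axes at that moment; what a row does not reach only later rows make up. Full scale, the value 1, is 100 mm for a shift and 60 degrees for a turn. A row lasts 1/8 s, in which the tool goes at most 62.5 mm and 10.7 degrees, less where a joint would pass 70% of its speed; a pose out of reach is approached as far as the arm can. A call with a number of a shift or a turn outside -1 to 1 is refused whole. A call with a gripper value outside its range is refused whole. The fingers move at their own pace and stop on an object; "newtons" is the grip in N (left out, the last holds). Time passes only in rows, so rows that repeat a pose let the fingers close. It gives the time, the measured TCP pose, the force, the opening and the grip force at its end, in the units of the state.
- env.get_state(): the state, without advancing time (a new reading comes with each control period).
- env.snapshot(name): name is "side" or "top"; returns the picture (480x640x3 uint8, red, green, blue); there is no depth.
- env.calibration(name): a dict with "vertical_fov" (degrees; the focal length in pixels is half the picture's height over the tangent of half this angle, whatever the lens; pixels are square), "cx", "cy" (the principal point, pixels), "world_from_camera" (4x4, takes a point from camera to world coordinates). Camera axes: x right, y down, z forward; pixel columns grow to the right and rows downward; lengths in mm; the calibration is good to about 2 mm. A picture is of the moment at which its call begins. calibration takes no time and is no camera call.
- env.close_job(): hands the job in; it is judged then, once.
The state is a dict: "time_s": time; "joint_pos": joint angles; "qvel": joint speeds; "tau": joint torques, N m; "ee_pos": TCP position; "tcp_rot": TCP orientation; "force": force on the tool from outside, world axes, zero at the start; "wrist_torque": the same for the moment, N m; "finger_gap": finger opening in mm; "grip_force": force on a finger pad.
Only numpy, scipy, OpenCV 4.12 (cv2) and the standard library are available. Lean on these libraries where they do the work, as an engineer would, in place of code of your own. Each camera call takes 0.05 s, during which the arm holds its last target. There are 200 camera calls.

## Task

Put the red check weight away in its own bay: turn the dial from wherever it stands clockwise to the green open mark so that the yellow keeper bar sinks into the deck, slide the red weight along the deck (never lifting it) into the bay with the red tile until it is fully home against the back, then turn the dial back until its pointer reads zero at the white mark, so that the bar locks the weights in. Leave the green and blue weights, the beaker and the brown bottle as they are.

Things in the scene. Friction and masses are not known exactly. Their poses are not given: they have to be found in the camera images.
- deck: Check-weight deck, fixed; place and yaw vary. Origin on the bench; x points from its open front edge to the bays, y left along the bays, z up. Sliding deck 10 mm high, x -125 to 60, y -85 to 85 mm. Three bays at y -50, 0, 50 mm, 42 mm wide between walls 8 mm thick, 22 mm high above the deck, from x 29 mm (rounded noses) to the back stop at x 60 mm.
- back_stop (a point): Middle of the back stop on the deck's surface: deck x 60, y 0, z 10 mm; axes as the deck. The back stop is the front face of the grey drive housing: 38 mm high above the bench, x 60 to 138 mm, y -85 to 85 mm.
- keeper (a joint): Height (m) of the yellow keeper bar, driven by the dial alone: 0 when the dial reads 0 (bar 7 mm above the deck), then -0.0064 m per rad of dial; flush with the deck from 1.1 rad. The bar spans all bay mouths: deck x 7 to 13 mm, y -75 to 75 mm.
- dial (a joint): Angle of the dial in rad. 0: pointer at the white zero mark, keeper bar up (locked). Grows clockwise seen from above; 1.25 is the green open mark, stops at -0.35 and 1.4. It stays where it is left.
- dial_grip (a point): On the dial's vertical axis: deck x 104, y 0, z 66 mm. Upright grip bar 38 mm long, 12 mm wide, z 53 to 77 mm above the bench, on a disc of radius 19.5 mm (top at z 53) over a black base of radius 28 mm (top at z 48). At dial 0 the bar lies along the deck's x, white pointer end towards -x. The point turns with the dial: x along the bar, pointer at its -x.
- weight_red: Check weight: bright steel block 40 (its x) x 36 (its y) x 30 mm high with a red top, 0.25 kg. Origin: centre of its underside. Starts anywhere on the open part of the sliding deck, roughly square to it. Fully home, its underside lies on the deck, its back touches the back stop and its centre is 27 mm in front (-x) of the red tile's centre, at the tile's y.
- tile_red: Red label tile, 12 x 34 x 4 mm, fixed on top of the drive housing right behind the bay it labels; tiles change places from run to run. Same axes as the deck; origin: centre of its underside, 38 mm above the bench. Names the bay of the red weight.
- tile_blue: Blue label tile, 12 x 34 x 4 mm, fixed on top of the drive housing right behind the bay it labels; tiles change places from run to run. Same axes as the deck; origin: centre of its underside, 38 mm above the bench. Its bay is empty and stays so.
- tile_green: Green label tile, 12 x 34 x 4 mm, fixed on top of the drive housing right behind the bay it labels; tiles change places from run to run. Same axes as the deck; origin: centre of its underside, 38 mm above the bench. Its bay holds the green weight.
- weight_green: Check weight: bright steel block 40 (its x) x 36 (its y) x 30 mm high with a green top, 0.25 kg. Origin: centre of its underside. Already home in the bay with the green tile; leave it.
- weight_blue: Check weight: bright steel block 40 (its x) x 36 (its y) x 30 mm high with a blue top, 0.25 kg. Origin: centre of its underside. Stands on the bench to the left of the deck, in use elsewhere; leave it.
- beaker: Clear beaker with pale orange contents, 66 mm across, 67 mm high, on the bench to the left of the deck. Origin: centre of its underside. Leave it.
- brown_bottle: Brown bottle with black cap, 42 mm across, 90 mm high, on the bench to the left of the deck. Origin: centre of its underside. Leave it.
Not all that is in view belongs to the job. Leave any purple look-alike of the weight_red alone.

How it is judged (in metres and radians):
On the way, in this order (a step that is already met when the one before it is completed fails the run):
1. the dial is turned to open: past 1.05 rad, the keeper bar sunk, with the red weight still in front of the keeper bar (value of joint dial above 1.05 rad and x of weight_red in the frame of deck below 0 m), for 0.1 s.
2. the red weight is fully home in the bay with the red tile: within 6 mm of the back stop, flat on the deck (x of weight_red in the frame of tile_red between -0.033 and -0.021 m and y of weight_red in the frame of tile_red between -0.006 and 0.006 m and z of weight_red in the frame of deck between 0.007 and 0.013 m and angle between weight_red's own z axis and vertical below 0.06 rad), for 0.2 s.
At the end, for the whole second after the job is handed in: The red weight rests fully home in the bay with the red tile (back within 6 mm of the back stop, within 6 mm of the tile's centre line, flat on the deck) and the dial reads zero to within 0.12 rad, keeper bar up. The green and blue weights, beaker and brown bottle are where they were (all of step 2 and value of joint dial between -0.12 and 0.12 rad and linear speed of weight_red below 0.01 m/s); the robot touches nothing.
It fails at once if the red weight is lifted more than 12 mm off the deck (z of weight_red in the frame of deck above 0.022 m).
It fails at once if the green weight is moved more than 10 mm (distance of weight_green from where it was at the start of the episode above 0.01 m).
It fails at once if the blue weight, the beaker or the brown bottle is moved more than 15 mm (distance of any of weight_blue, beaker, brown_bottle from where it was at the start of the episode above 0.015 m).
It also fails if it takes over 58 s, if anything falls off the work surface, if the arm or the gripper's body presses on something with over 40 N, if the wrist force passes 120 N, or if a joint passes its speed limit or range.

## Working session

There is one attempt and no reset: what is moved stays moved. The work goes in short steps, Python scripts to look and compute and a tool call to move; the robot and the scene stay as the last step left them, time stands still between calls to the robot, and variables do not carry over. Pictures are saved under pics/ and viewed, at most 10 in all, crops included, and the job is handed in when it is done.

Besides the shell and the picture viewer there is one more tool, called after "Emit:" in YAML: its name, and indented under it one key for each argument. drive_tool: Moves the arm, as the interface text tells. Shift numbers are shares of 100 mm and turn numbers shares of 60 degrees, none past 1 either way. Its arguments: {"type":"object","properties":{"increments":{"type":"array"},"newtons":{"type":"number"}},"required":["increments"]}

```bash
mkdir -p pics; python3 - <<'E'
from plant import env
import cv2,numpy as np
for n in("side","top"):
    im=env.snapshot(n); cv2.imwrite(f"pics/{n}0.png",im[:,:,::-1]); c=env.calibration(n); print(n,c["vertical_fov"],c["cx"],c["cy"]);print(np.round(c["world_from_camera"],3))
s=env.get_state();print(s)
E
```

```text
side 56.3510640564864 326.2021171159125 235.95991856479446
[[ 9.81000e-01 -1.31000e-01  1.44000e-01  3.59434e+02]
 [-1.95000e-01 -6.43000e-01  7.41000e-01 -8.07085e+02]
 [-4.00000e-03 -7.55000e-01 -6.56000e-01  6.29245e+02]
 [ 0.00000e+00  0.00000e+00  0.00000e+00  1.00000e+00]]
top 54.5189236279984 313.2997150133152 230.30432420709985
[[ 1.400000e-02 -9.910000e-01  1.330000e-01  3.696010e+02]
 [-1.000000e+00 -1.400000e-02 -1.000000e-03 -1.429340e+02]
 [ 2.000000e-03 -1.330000e-01 -9.910000e-01  1.047027e+03]
 [ 0.000000e+00  0.000000e+00  0.000000e+00  1.000000e+00]]
{'time_s': 0.1, 'joint_pos': array([-1.27482639,  0.38374234,  0.04383101,  1.59942809, -0.01795741,
        1.16120806, -0.0498928 ]), 'qvel': array([-0.00014221, -0.00192974,  0.00100714, -0.00204018,  0.00172493,
       -0.00017335, -0.00041059]), 'tau': array([ 2.90277727e-03, -4.34730792e+01,  1.02943305e+00, -2.50454593e+01,
        1.09113660e-02,  5.45230316e-03, -1.31613265e-05]), 'ee_pos': array([249.02836445, 599.43880121, 217.91458689]), 'tcp_rot': array([ 1.95581375e-01,  9.80686746e-01, -1.18027151e-03, -1.99597067e-04]), 'force': array([0.04852103, 0.20623858, 0.53300617]), 'wrist_torque': array([0.00995161, 0.01590604, 0.0298319 ]), 'grip_force': 0.0, 'finger_gap': 85.2053867442691}
```

View pics/side0.png

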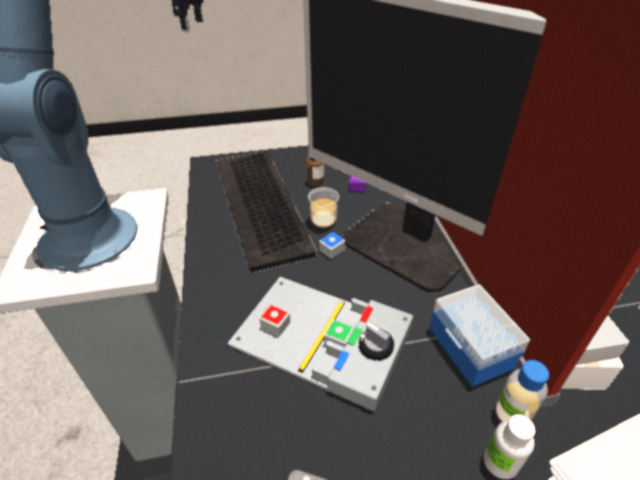

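View pics/top0.png

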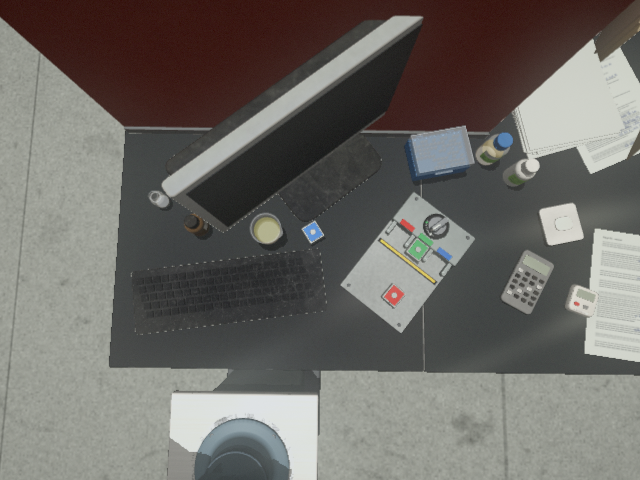

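The two pictures show these candidates for the red weight:
- Red-topped block on the deck: side (275,317), top (395,295). This is the red weight.
- Red tile: side (366,315), top (407,227), which marks the left bay.
- Purple look-alike: side (357,185).
- Red dot on the white device: top (575,300).

The green weight is in the middle bay and the blue tile is on the right. I'll measure now and crop in close.

```bash
cat > h.py <<'E'
from plant import env
import cv2,numpy as np
C={n:env.calibration(n) for n in("side","top")}
def ray(n,p):
    c=C[n];f=240/np.tan(np.radians(c["vertical_fov"]/2));T=np.array(c["world_from_camera"])
    d=T[:3,:3]@np.array([(p[0]-c["cx"])/f,(p[1]-c["cy"])/f,1.]);return T[:3,3],d/np.linalg.norm(d)
def plane(n,p,z):
    o,d=ray(n,p);return o+d*(z-o[2])/d[2]
def tri(ps,pt):
    a,u=ray("side",ps);b,v=ray("top",pt)
    s=np.linalg.lstsq(np.c_[u,-v],b-a,rcond=None)[0];P,Q=a+u*s[0],b+v*s[1];return (P+Q)/2,np.linalg.norm(P-Q)
ROI={"side":(225,275,420,410),"top":(335,185,480,335)}
HS={"red":[(0,8),(172,180)],"green":[(50,75)],"blue":[(100,120)],"yellow":[(22,34)]}
def blobs(im,n,col,smin=150,vmin=110):
    x0,y0,x1,y1=ROI[n];h=cv2.cvtColor(im[y0:y1,x0:x1],cv2.COLOR_RGB2HSV)
    m=sum(cv2.inRange(h,(a,smin,vmin),(b,255,255)) for a,b in HS[col])
    k,_,st,ce=cv2.connectedComponentsWithStats(m);lab=_
    return [(int(st[i,4]),ce[i]+[x0,y0],cv2.minAreaRect(np.argwhere(lab==i)[:,::-1].astype(np.float32)+np.float32([x0,y0]))) for i in range(1,k) if st[i,4]>15]
E
python3 - <<'E'
from h import *
np.set_printoptions(precision=1,suppress=True)
ims=[]
for n in C:
    im=env.snapshot(n);x0,y0,x1,y1=ROI[n]
    np.save(f"{n}.npy",im)
    ims.append(cv2.resize(im[y0:y1,x0:x1],(400,400*(y1-y0)//(x1-x0)),interpolation=cv2.INTER_CUBIC))
    for c in HS:
        for a,ce,r in blobs(im,n,c):print(n,c,a,ce,np.array(cv2.boxPoints(r)).ravel())
H=max(i.shape[0] for i in ims)
cv2.imwrite("pics/crop.png",np.hstack([cv2.copyMakeBorder(i,0,H-i.shape[0],0,0,0) for i in ims])[:,:,::-1])
E
```

```text
side red 189 [274.  314.6] [262.2 316.6 268.1 303.9 285.5 311.9 279.6 324.7]
side red 98 [365.9 313.5] [359.2 318.6 366.  305.  372.  308.  365.2 321.6]
side green 164 [338.7 330.3] [327.4 332.6 332.3 320.3 349.7 327.3 344.8 339.5]
side green 87 [354.  335.9] [348.  342.  355.2 327.6 360.  330.  352.8 344.4]
side blue 121 [340.9 359.9] [333.2 366.6 341.4 350.2 347.8 353.4 339.6 369.8]
side yellow 217 [319.9 337.7] [299.8 367.2 340.  301.8 343.  303.6 302.7 369.1]
top red 66 [406.8 225. ] [399.8 222.6 402.6 218.9 413.9 227.4 411.2 231.1]
top red 85 [394.6 297.3] [384.6 296.5 393.7 285.9 402.8 293.7 393.7 304.3]
```

View pics/crop.png

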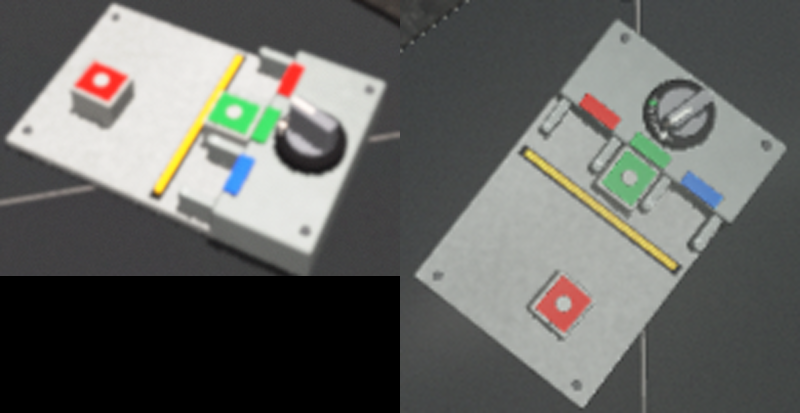

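The crop confirms the red-topped block is on the open deck. The red tile is at the left bay, green in the middle and blue on the right. The dial's grip bar runs roughly along deck x, with the white end towards the bays at top (~425,235). The top-view colours are paler, so I'll use looser thresholds and triangulate.

```bash
python3 - <<'E'
from h import *
np.set_printoptions(precision=1,suppress=True)
S,T=np.load("side.npy"),np.load("top.npy")
B={}
for c in HS:
    s=sorted(blobs(S,"side",c,110,100),key=lambda b:-b[0]);t=sorted(blobs(T,"top",c,90,70),key=lambda b:-b[0])
    print(c,[(b[0],b[1]) for b in s],[(b[0],b[1]) for b in t]);
    for i,(p,q) in enumerate(zip(s,t)):
        P,e=tri(p[2][0],q[2][0]);print("   tri",i,P,"gap",e);B[c,i]=P
        if c=="red" and i==0: print("weight rect corners top z=40",[plane("top",x,40)[:2] for x in cv2.boxPoints(q[2])],"side",[plane("side",x,40)[:2] for x in cv2.boxPoints(p[2])])
        if c=="yellow": print([plane("top",x,15)[:2] for x in cv2.boxPoints(q[2])],[plane("side",x,15)[:2] for x in cv2.boxPoints(p[2])])
# dial region
for n,(x0,y0,x1,y1) in {"top":(418,208,455,245),"side":(352,312,398,362)}.items():
    g=cv2.resize((S if n=="side" else T)[y0:y1,x0:x1],None,fx=10,fy=10,interpolation=cv2.INTER_CUBIC);cv2.imwrite(f"pics/d_{n}.png",g[:,:,::-1])
a,b=[cv2.resize(cv2.imread(f"pics/d_{n}.png"),(400,500)) if n=="side" else cv2.resize(cv2.imread(f"pics/d_{n}.png"),(400,400)) for n in("top","side")]
cv2.imwrite("pics/dial.png",np.hstack([cv2.copyMakeBorder(a,0,100,0,0,0),b]))
E
```

```text
red [(238, array([273.8, 314.5])), (121, array([366. , 313.3]))] [(189, array([393.7, 295. ])), (85, array([406.8, 225.1]))]
   tri 0 [ 365.7 -318.2   37.4] gap 2.5484336307705258
weight rect corners top z=40 [array([ 363.9, -295.7]), array([ 389.1, -317.4]), array([ 370.2, -339.8]), array([ 345.1, -318.1])] side [array([ 343.4, -320.8]), array([ 357.4, -293.7]), array([ 385.7, -319.9]), array([ 371.2, -345.7])]
   tri 1 [ 517.1 -347.8   39.1] gap 3.069821443774339
green [(225, array([338.7, 330.1])), (114, array([354.1, 335.8]))] [(148, array([417.4, 249. ])), (75, array([425.3, 239.2]))]
   tri 0 [ 465.5 -370.6   37.5] gap 2.614171029948906
   tri 1 [ 487.  -387.8   38.4] gap 2.517250116652966
blue [(150, array([340.9, 359.8]))] [(83, array([444. , 253.6]))]
   tri 0 [ 456.1 -427.4   39.3] gap 2.743777355821824
yellow [(275, array([320.4, 336.4]))] [(209, array([407.3, 260.7]))]
   tri 0 [ 440.8 -354.     8.5] gap 4.373677857665883
[array([ 485.9, -290.9]), array([ 491.4, -295.1]), array([ 399.6, -414. ]), array([ 394.2, -409.8])] [array([ 392.6, -411.7]), array([ 484.4, -292.3]), array([ 489.2, -298.3]), array([ 397.2, -416.4])]
```

View pics/dial.png

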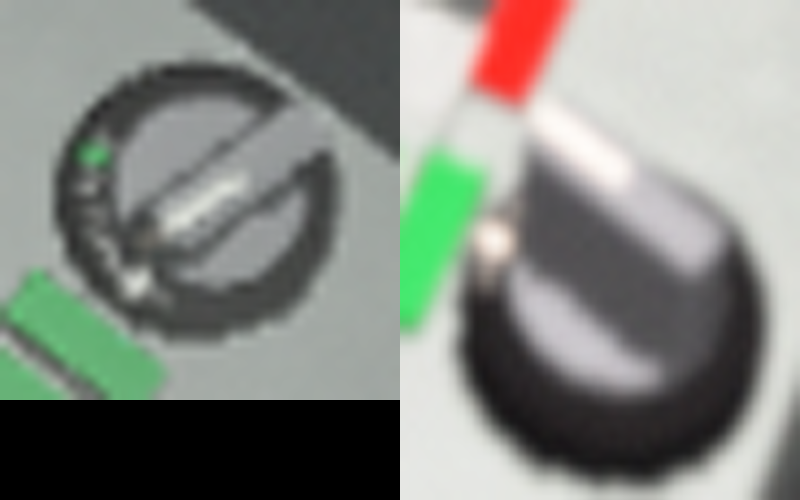

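The deck geometry holds up:
- Red and blue tiles are 100.3 mm apart (expected 100).
- Deck yaw is about -37.5°.
- Triangulated heights are within 3 mm of the expected values.
- The dial crop shows the pointer about 16° past the white mark.

Next I'll check that the monitor is clear of the traverse and compute the targets.

```bash
cat >> h.py <<'E'
YAW=np.radians(-37.5);ex=np.array([np.cos(YAW),np.sin(YAW)]);ey=np.array([-ex[1],ex[0]])
G=np.array([486.9,-387.7]);O=G-67*ex
def d2w(x,y):return O+x*ex+y*ey
def w2d(p):p=np.array(p)[:2]-O;return np.array([p@ex,p@ey])
from scipy.spatial.transform import Rotation as R
def plan(p,ydeg,z):
    "shift (mm) in tool axes and turn about tool z (deg) to reach world p,z with tool y at ydeg (mod 180)"
    s=env.get_state();M=R.from_quat(s["tcp_rot"]).as_matrix();a=np.degrees(np.arctan2(M[1,1],M[0,1]))
    d=np.array([*p,z])-s["ee_pos"];print("pos",s["ee_pos"],"yaw y",round(a,2),"tilt",np.round(M[:2,2],4),"t",s["time_s"],"F",s["force"],"gap",s["finger_gap"],s["grip_force"])
    print(" shift",M.T@d,"turn",-((ydeg-a+90)%180-90))
E
python3 - <<'E'
from h import *
np.set_printoptions(precision=2,suppress=True)
print("monitor bl",tri((312,157),(230,228)),"tr",plane("top",(230,228),200),plane("top",(165,190),400))
print("O",O,"dial",d2w(104,0),"weight",w2d((365.7,-318.2)))
for i,(p) in {"redtile":(517.1,-347.8),"gw":(465.5,-370.6),"keep":(440.8,-354)}.items():print(i,w2d(p))
plan(d2w(104,0),36.5,75)
E
```

```text
monitor bl (array([493.08,  23.28, 124.37]), np.float64(4.335684458424148)) tr [484.96   9.53 200.  ] [510.74  67.62 400.  ]
O [ 433.75 -346.91] dial [ 516.25 -410.22] weight [-71.46 -18.64]
redtile [66.67 50.04]
gw [39.61  0.54]
keep [ 9.91 -1.33]
pos [249.12 599.69 218.26] yaw y 67.45 tilt [-0. -0.] t 0.2 F [ 0.07  1.   -0.62] gap 85.29448913987618 0.0
 shift [-634.04 -829.97  144.74] turn 30.94634844784619
```

Emit:
drive_tool:
  increments:
    - [0, 0, 0, -0.23, -0.31, 0, 1]
    - [0, 0, 0, -0.47, -0.62, 0, 1]
    - [0, 0, 0, -0.7, -0.92, 0, 1]

```text
time_s: 0.57
ee_pos: [279.0, 487.0, 218.8]
tcp_rot: [0.196, 0.981, -0.0, 0.0]
force: [0.1, 0.4, 0.2]
finger_gap: 85.2
grip_force: 0.0
```

Emit:
drive_tool:
  increments:
    - [0, 0, 0, -0.23, -0.31, 0, 1]
    - [0, 0, 0, -0.47, -0.62, 0, 1]
    - [0, 0, 0, -0.7, -0.92, 0, 1]

```text
time_s: 0.95
ee_pos: [308.3, 375.1, 219.1]
tcp_rot: [0.196, 0.981, -0.0, 0.0]
force: [0.4, 0.6, 0.2]
finger_gap: 85.4
grip_force: 0.0
```

Emit:
drive_tool:
  increments:
    - [0, 0, 0, -0.23, -0.31, 0, 1]
    - [0, 0, 0, -0.47, -0.62, 0, 1]
    - [0, 0, 0, -0.7, -0.92, 0, 1]

```text
time_s: 1.32
ee_pos: [337.6, 263.3, 219.1]
tcp_rot: [0.196, 0.981, 0.0, 0.0]
force: [0.0, -0.2, -0.5]
finger_gap: 85.7
grip_force: 0.0
```

Emit:
drive_tool:
  increments:
    - [0, 0, 0, -0.23, -0.31, 0, 1]
    - [0, 0, 0, -0.47, -0.62, 0, 1]
    - [0, 0, 0, -0.7, -0.92, 0, 1]

```text
time_s: 1.7
ee_pos: [366.9, 151.6, 219.2]
tcp_rot: [0.196, 0.981, 0.0, 0.0]
force: [0.1, -0.3, -0.5]
finger_gap: 85.4
grip_force: 0.0
```

Tracking is good, so I'll carry on along the same line.

Emit:
drive_tool:
  increments:
    - [0, 0, 0, -0.23, -0.31, 0, 1]
    - [0, 0, 0, -0.47, -0.62, 0, 1]
    - [0, 0, 0, -0.7, -0.92, 0, 1]

```text
time_s: 2.08
ee_pos: [396.2, 39.8, 219.2]
tcp_rot: [0.196, 0.981, 0.0, 0.0]
force: [0.0, 0.1, 0.7]
finger_gap: 85.6
grip_force: 0.0
```

Emit:
drive_tool:
  increments:
    - [0, 0, 0, -0.23, -0.31, 0, 1]
    - [0, 0, 0, -0.47, -0.62, 0, 1]
    - [0, 0, 0, -0.7, -0.92, 0, 1]

```text
time_s: 2.45
ee_pos: [425.5, -71.9, 219.2]
tcp_rot: [0.196, 0.981, 0.0, 0.0]
force: [0.9, 0.5, -0.2]
finger_gap: 85.3
grip_force: 0.0
```

Emit:
drive_tool:
  increments:
    - [0, 0, 0, -0.23, -0.31, 0, 1]
    - [0, 0, 0, -0.47, -0.62, 0, 1]
    - [0, 0, 0, -0.7, -0.92, 0, 1]

```text
time_s: 2.82
ee_pos: [455.0, -183.5, 219.3]
tcp_rot: [0.196, 0.981, 0.0, 0.0]
force: [0.0, 0.5, -0.2]
finger_gap: 85.9
grip_force: 0.0
```

Emit:
drive_tool:
  increments:
    - [0, 0, 0, -0.23, -0.31, 0, 1]
    - [0, 0, 0, -0.47, -0.62, 0, 1]
    - [0, 0, 0, -0.7, -0.92, 0, 1]

```text
time_s: 3.2
ee_pos: [484.6, -295.1, 219.0]
tcp_rot: [0.195, 0.981, 0.0, -0.0]
force: [0.7, 0.8, 0.4]
finger_gap: 85.4
grip_force: 0.0
```

Emit:
drive_tool:
  increments:
    - [0, 0, 0.17, -0.2, -0.2, 0, 1]
    - [0, 0, 0.34, -0.4, -0.5, 0, 1]
    - [0, 0, 0.52, -0.7, -0.9, 0, 1]
    - [0, 0, 0.52, -0.7, -0.9, 0, 1]

```text
time_s: 3.7
ee_pos: [512.7, -408.3, 218.3]
tcp_rot: [0.454, 0.891, -0.003, -0.001]
force: [-0.9, 0.9, -0.2]
finger_gap: 85.5
grip_force: 0.0
```

```bash
python3 - <<'E'
from h import *
np.set_printoptions(precision=2,suppress=True)
plan(d2w(104,0),36.5,75)
print(env.get_state()["joint_pos"])
im=env.snapshot("top");cv2.imwrite("pics/t2.png",cv2.resize(im[150:350,320:520],(600,600))[:,:,::-1])
E
```

```text
pos [ 512.75 -408.33  218.33] yaw y 35.96 tilt [-0. -0.] t 3.7 F [-0.92  0.91 -0.16] gap 85.53162886510188 0.0
 shift [ -3.41   2.44 143.33] turn -0.5428192387389856
[-0.09  0.56  0.98  1.62 -0.48  1.22  1.61]
```

View pics/t2.png

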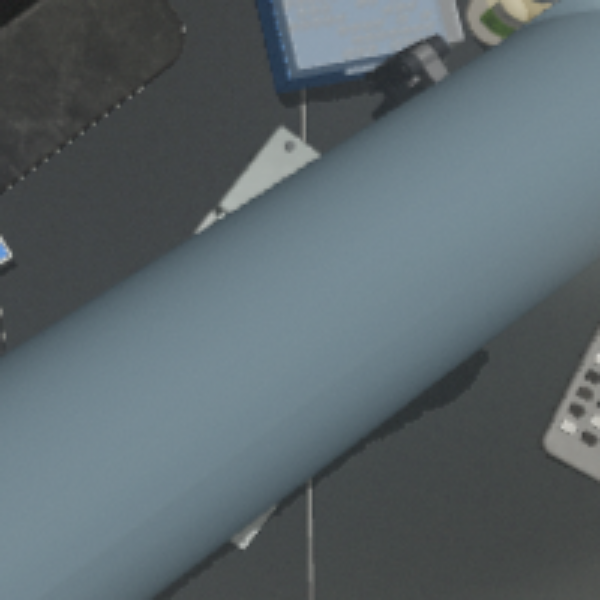

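The arm hides the deck in the top view, so I'll go down on the dial and grip it.

Emit:
drive_tool:
  increments:
    - [0, 0, 0, -0.03, 0.02, 0.4, 1]
    - [0, 0, 0, -0.03, 0.02, 0.8, 1]
    - [0, 0, 0, -0.03, 0.02, 1.0, 0.0]
    - [0, 0, 0, -0.03, 0.02, 1.0, 0.0]
  newtons: 30

```text
time_s: 4.25
ee_pos: [517.2, -403.4, 117.8]
tcp_rot: [0.451, 0.892, 0.001, -0.002]
force: [0.0, 0.4, -0.6]
finger_gap: 51.9
grip_force: 0.0
```

```bash
python3 - <<'E'
from h import *
np.set_printoptions(precision=2,suppress=True)
plan(d2w(104,0),36.5,75)
im=env.snapshot("side");cv2.imwrite("pics/s2.png",cv2.resize(im[230:430,230:480],(750,600))[:,:,::-1])
E
```

```text
pos [ 517.23 -403.41  117.8 ] yaw y 36.33 tilt [-0.  0.] t 4.25 F [ 0.04  0.39 -0.62] gap 51.874520702997366 0.0
 shift [-5.06 -4.82 42.79] turn -0.16806573809633107
```

View pics/s2.png

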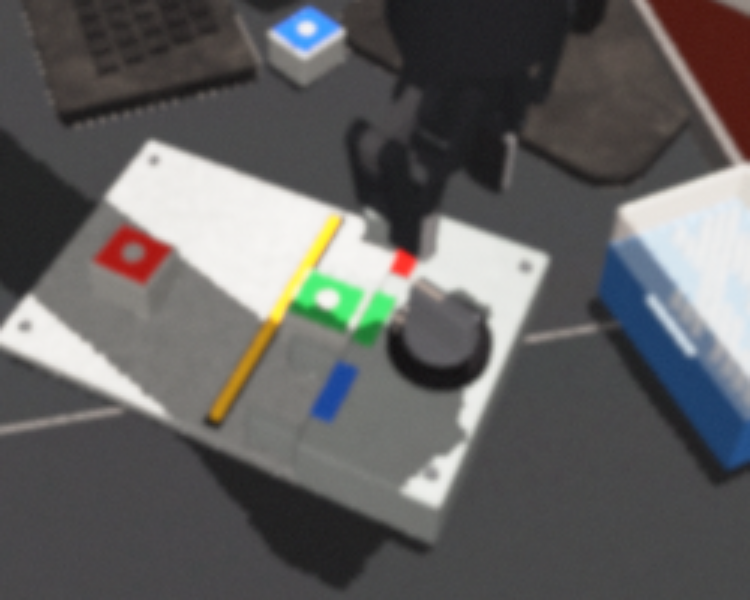

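The side view shows the gripper above the dial, with its fingers either side of the grip bar. I'll do the final correction and descent, then close.

Emit:
drive_tool:
  increments:
    - [0, 0, 0, -0.05, -0.05, 0.0, 0.0]
    - [0, 0, 0, -0.05, -0.05, 0.2, 0.0]
    - [0, 0, 0, -0.05, -0.05, 0.4, 0.0]
    - [0, 0, 0, -0.05, -0.05, 0.43, 0.0]

```text
time_s: 4.8
ee_pos: [515.1, -410.6, 73.0]
tcp_rot: [0.452, 0.892, 0.001, -0.003]
force: [-0.1, 0.6, 0.0]
finger_gap: 42.5
grip_force: 0.0
```

```bash
python3 - <<'E'
from h import *
np.set_printoptions(precision=2,suppress=True)
plan(d2w(104,0),36.5,75)
E
```

```text
pos [ 515.12 -410.56   73.01] yaw y 36.25 tilt [-0.  0.] t 4.8 F [-0.14  0.58  0.04] gap 42.51396844043099 0.0
 shift [-0.39  1.11 -1.99] turn -0.2527868628824024
```

Emit:
drive_tool:
  increments:
    - [0, 0, 0, 0, 0.01, -0.02, -0.5]
    - [0, 0, 0, 0, 0.01, -0.02, -1]
    - [0, 0, 0, 0, 0.01, -0.02, -1]
    - [0, 0, 0, 0, 0.01, -0.02, -1]
    - [0, 0, 0, 0, 0.01, -0.02, -1]
    - [0, 0, 0, 0, 0.01, -0.02, -1]
  newtons: 30

```text
time_s: 5.55
ee_pos: [517.4, -411.9, 78.2]
tcp_rot: [0.452, 0.892, 0.0, 0.0]
force: [0.6, -0.4, -0.4]
finger_gap: 0.3
grip_force: 0.0
```

```bash
python3 - <<'E'
from h import *
np.set_printoptions(precision=2,suppress=True)
plan(d2w(104,0),36.5,75);print(env.get_state()["wrist_torque"])
im=env.snapshot("side");cv2.imwrite("pics/s3.png",cv2.resize(im[280:390,290:430],(700,550))[:,:,::-1])
E
```

```text
pos [ 517.39 -411.85   78.22] yaw y 36.24 tilt [0. 0.] t 5.55 F [ 0.63 -0.43 -0.43] gap 0.3287214715479633 0.0
 shift [1.99 0.05 3.22] turn -0.2597806909808469
[-0.01  0.05 -0.03]
```

View pics/s3.png

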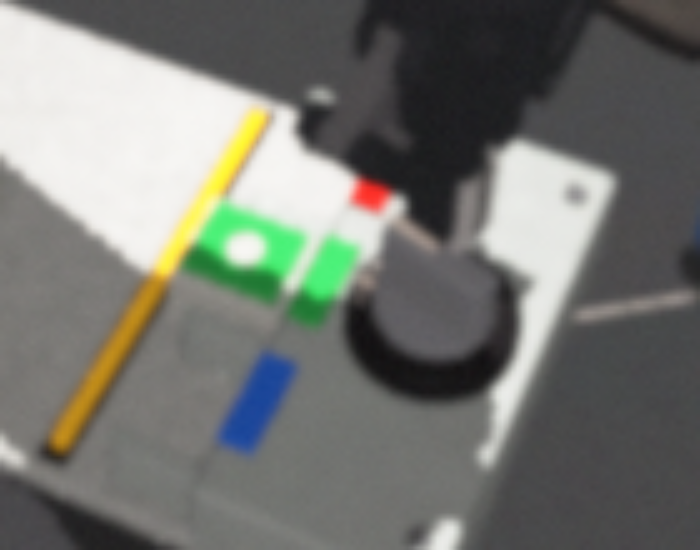

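The gripper closed on nothing (gap 0.3 mm), and the picture shows the fingers behind the bar at crop (440,220). I'll check the dial's position directly from the first pictures.

```bash
python3 - <<'E'
from h import *
np.set_printoptions(precision=2,suppress=True)
def proj(n,P):
    c=C[n];f=240/np.tan(np.radians(c["vertical_fov"]/2));q=np.linalg.inv(np.array(c["world_from_camera"]))@np.array([*P,1]);return np.array([c["cx"]+f*q[0]/q[2],c["cy"]+f*q[1]/q[2]])
print("bar",plane("top",(439.7,224.9),77),"base",plane("top",(436.2,226.5),48))
print("bar ends",plane("top",(431.4,230.2),77),plane("top",(448.1,219.6),77))
print("tip px side",proj("side",(517.4,-411.9,59)),"tcp",proj("side",(517.4,-411.9,78)),"dial axis z77",proj("side",(516.25,-410.2,77)),"base 48",proj("side",(516.25,-410.2,48)))
S=np.load("side.npy");
g=cv2.inRange(cv2.cvtColor(S,cv2.COLOR_RGB2GRAY)[312:365,352:402],0,70)
k,l,st,ce=cv2.connectedComponentsWithStats(g);print(st,ce+[352,312])
E
```

```text
bar [ 514.58 -409.41   77.  ] base [ 515.3 -409.7   48. ]
bar ends [ 503.07 -391.7    77.  ] [ 526.13 -427.38   77.  ]
tip px side [378.37 336.98] tcp [379.28 329.36] dial axis z77 [378.18 328.99] base 48 [376.84 340.5 ]
[[   0    0   50   53 2286]
 [   7   25   34   23  321]
 [  44   40    6   13   43]] [[376.07 335.78]
 [376.49 350.9 ]
 [399.47 359.77]]
```

The dial's measured position is right, but the picture puts the closed tips at about bar-top height (crop (445,245), z≈77). I'll touch down gently with the fingers shut to find the true tip height.

Emit:
drive_tool:
  increments:
    - [0, 0, 0, 0, 0, 0.01, -1]
    - [0, 0, 0, 0, 0, 0.02, -1]

```text
time_s: 5.85
ee_pos: [517.4, -411.8, 76.1]
tcp_rot: [0.452, 0.892, 0.0, -0.0]
force: [0.0, -0.3, -0.7]
finger_gap: 0.4
grip_force: 0.0
```

Emit:
drive_tool:
  increments:
    - [0, 0, 0, 0, 0, 0.01, -1]
    - [0, 0, 0, 0, 0, 0.02, -1]

```text
time_s: 6.1
ee_pos: [517.4, -411.8, 74.1]
tcp_rot: [0.452, 0.892, -0.0, -0.0]
force: [0.2, 0.1, 0.0]
finger_gap: 0.2
grip_force: 0.0
```

```bash
python3 - <<'E'
from h import *
a=np.load("side.npy");b=env.snapshot("side")
f=lambda i:np.clip(255*(cv2.resize(i[275:365,335:415],(400,450),interpolation=cv2.INTER_CUBIC)/255.)**0.5,0,255).astype(np.uint8)
cv2.imwrite("pics/cmp.png",np.hstack([f(a),f(b)])[:,:,::-1])
E
```

```text
(no output)
```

View pics/cmp.png

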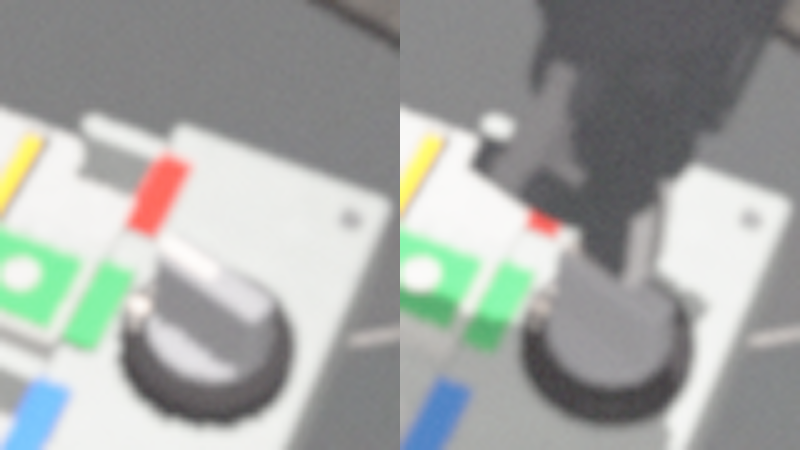

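The enlarged view shows the closed tips ending over the middle of the bar's top, around (620,280), so they are still just above it. I'll keep lowering gently until contact.

Emit:
drive_tool:
  increments:
    - [0, 0, 0, 0, 0, 0.01, -1]
    - [0, 0, 0, 0, 0, 0.02, -1]

```text
time_s: 6.4
ee_pos: [517.4, -411.9, 72.1]
tcp_rot: [0.452, 0.892, 0.0, 0.0]
force: [-0.5, -0.1, 0.6]
finger_gap: -0.2
grip_force: 0.0
```

Emit:
drive_tool:
  increments:
    - [0, 0, 0, 0, 0, 0.01, -1]
    - [0, 0, 0, 0, 0, 0.02, -1]

```text
time_s: 6.65
ee_pos: [517.4, -411.9, 70.1]
tcp_rot: [0.452, 0.892, -0.0, -0.0]
force: [-0.4, -0.3, 0.0]
finger_gap: -0.1
grip_force: 0.0
```

Emit:
drive_tool:
  increments:
    - [0, 0, 0, 0, 0, 0.01, -1]
    - [0, 0, 0, 0, 0, 0.02, -1]

```text
time_s: 6.9
ee_pos: [517.4, -411.9, 68.1]
tcp_rot: [0.452, 0.892, -0.0, 0.0]
force: [-0.6, -0.4, 0.4]
finger_gap: 0.1
grip_force: 0.0
```

Emit:
drive_tool:
  increments:
    - [0, 0, 0, 0, 0, 0.01, -1]
    - [0, 0, 0, 0, 0, 0.02, -1]

```text
time_s: 7.15
ee_pos: [517.4, -411.9, 66.1]
tcp_rot: [0.452, 0.892, 0.0, -0.0]
force: [0.0, 0.4, 0.6]
finger_gap: -0.4
grip_force: 0.0
```

Emit:
drive_tool:
  increments:
    - [0, 0, 0, 0, 0, 0.01, -1]
    - [0, 0, 0, 0, 0, 0.02, -1]

```text
time_s: 7.4
ee_pos: [517.5, -411.9, 65.1]
tcp_rot: [0.452, 0.892, 0.0, -0.0]
force: [-2.9, 2.4, 7.7]
finger_gap: -0.3
grip_force: 4.0
```

```bash
python3 - <<'E'
from h import *
np.set_printoptions(precision=2,suppress=True)
a=np.load("side.npy");b=env.snapshot("side");s=env.get_state();print(s["ee_pos"],s["force"],s["wrist_torque"])
f=lambda i:np.clip(255*(cv2.resize(i[275:365,335:415],(400,450),interpolation=cv2.INTER_CUBIC)/255.)**0.4,0,255).astype(np.uint8)
t=env.snapshot("top");g=np.clip(255*(cv2.resize(t[185:275,390:470],(400,450),interpolation=cv2.INTER_CUBIC)/255.)**0.5,0,255).astype(np.uint8)
cv2.imwrite("pics/cmp2.png",np.hstack([f(b),g])[:,:,::-1])
E
```

```text
[ 517.39 -411.94   65.13] [-0.97  2.13  4.38] [ 0.32  0.23 -0.05]
```

View pics/cmp2.png

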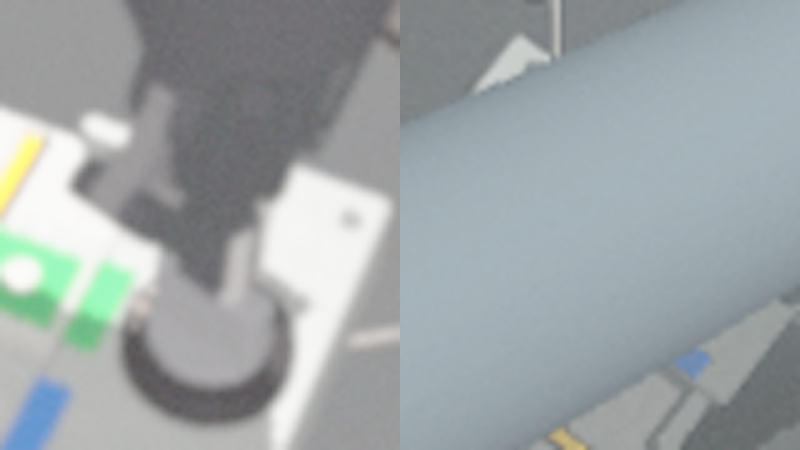

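Contact came at TCP z≈65.5 (about 8 N), which doesn't fit a centred gripper. I'll compare the gripper's picture position with the reported TCP, using the start picture and the current one.

```bash
cat >> h.py <<'E'
def proj(n,P):
    c=C[n];f=240/np.tan(np.radians(c["vertical_fov"]/2));q=np.linalg.inv(np.array(c["world_from_camera"]))@np.array([*P,1]);return np.array([c["cx"]+f*q[0]/q[2],c["cy"]+f*q[1]/q[2]])
E
python3 - <<'E'
from h import *
np.set_printoptions(precision=1,suppress=True)
S=cv2.imread("pics/side0.png",0)
k,l,st,ce=cv2.connectedComponentsWithStats((S[:60,150:230]<70).astype(np.uint8))
for i in range(1,k):
    if st[i,4]>10:print(st[i],ce[i]+[150,0])
y=np.array([.3836,.9235,0]);p=np.array([249.4,600.3,219.2])
for s in(-57,-43,43,57):print(s,"tip",proj("side",p+s*y-[0,0,6]))
for r in S[10:30:2,165:210]:print(''.join('#' if v<50 else '+' if v<100 else '.' for v in r))
print("current: tip hyp")
t=np.array([517.4,-411.9,46]);u=np.array([.595,-.804,0])
for s in(-11,0,11):print(proj("side",t+s*u),proj("side",t+s*u+[0,0,31]))
print("px(380,335) at 48:",plane("side",(380,335),48),"77:",plane("side",(380,335),77))
print(env.get_state()["joint_pos"])
E
```

```text
[ 22   0  31  30 443] [186.7   9.5]
-57 tip [186.8  43.5]
-43 tip [188.9  41.9]
43 tip [201.1  32.5]
57 tip [203.   31.1]
........+############++......+#####+.........
........+############+.......+#####+.........
.........+###########+........+#####+........
.............++#####+.........+#####+........
...............+###++.........+#####+........
...............+####+..........+#####+.......
...............+####++.......................
................+###++.......................
................+####++......................
.................+###++......................
current: tip hyp
[372.2 338.1] [373.5 325.8]
[377.8 342. ] [379.2 329.8]
[383.4 346. ] [385.1 333.8]
px(380,335) at 48: [ 524.  -401.1   48. ] 77: [ 515.8 -421.4   77. ]
[ 0.   0.7  0.8  1.7 -0.6  1.   1.7]
```

The dark/light masks don't settle it, because the light pads vanish against the grey. Touch is exact, so I'll rise, open to straddle the bar, and go down in small steps while watching the force.

Emit:
drive_tool:
  increments:
    - [0, 0, 0, 0, 0, -0.05, -1]
    - [0, 0, 0, 0, 0, -0.05, 0]
    - [0, 0, 0, 0, 0, -0.05, 0]
    - [0, 0, 0, 0, 0, -0.05, 0]
    - [0, 0, 0, 0, 0, -0.05, 0]

```text
time_s: 8.12
ee_pos: [517.3, -411.8, 69.0]
tcp_rot: [0.452, 0.892, -0.0, -0.0]
force: [-0.3, 0.3, 0.2]
finger_gap: 42.6
grip_force: 0.0
```

Emit:
drive_tool:
  increments:
    - [0, 0, 0, 0, 0, 0.02, 0]
    - [0, 0, 0, 0, 0, 0.04, 0]
    - [0, 0, 0, 0, 0, 0.05, 0]

```text
time_s: 8.5
ee_pos: [517.3, -411.7, 63.9]
tcp_rot: [0.452, 0.892, 0.0, -0.0]
force: [0.4, -0.6, 0.5]
finger_gap: 42.8
grip_force: 0.0
```

Emit:
drive_tool:
  increments:
    - [0, 0, 0, 0, 0, 0.01, 0]
    - [0, 0, 0, 0, 0, 0.03, 0]

```text
time_s: 8.75
ee_pos: [517.5, -411.9, 61.1]
tcp_rot: [0.452, 0.892, -0.0, 0.0]
force: [0.0, -0.6, 0.3]
finger_gap: 42.8
grip_force: 0.0
```

Emit:
drive_tool:
  increments:
    - [0, 0, 0, 0, 0, 0.01, 0]
    - [0, 0, 0, 0, 0, 0.03, 0]

```text
time_s: 9.0
ee_pos: [517.4, -411.9, 58.1]
tcp_rot: [0.452, 0.892, -0.0, 0.0]
force: [0.6, -0.4, -0.1]
finger_gap: 42.7
grip_force: 0.0
```

Emit:
drive_tool:
  increments:
    - [0, 0, 0, 0, 0, 0.01, 0]
    - [0, 0, 0, 0, 0, 0.03, 0]

```text
time_s: 9.25
ee_pos: [517.4, -411.9, 55.1]
tcp_rot: [0.452, 0.892, -0.0, 0.0]
force: [0.3, -0.3, -0.0]
finger_gap: 42.8
grip_force: 0.0
```

Emit:
drive_tool:
  increments:
    - [0, 0, 0, 0, 0, 0.01, 0]
    - [0, 0, 0, 0, 0, 0.03, 0]

```text
time_s: 9.5
ee_pos: [517.4, -411.9, 52.1]
tcp_rot: [0.452, 0.892, -0.0, 0.0]
force: [-0.1, -0.1, 0.3]
finger_gap: 42.4
grip_force: 0.0
```

Emit:
drive_tool:
  increments:
    - [0, 0, 0, 0, 0, 0, -0.4]
    - [0, 0, 0, 0, 0, 0, -0.6]
    - [0, 0, 0, 0, 0, 0, -0.8]
    - [0, 0, 0, 0, 0, 0, -0.8]
  newtons: 20

```text
time_s: 10.0
ee_pos: [517.3, -412.0, 52.3]
tcp_rot: [0.452, 0.892, -0.0, 0.0]
force: [-0.6, -0.2, 0.0]
finger_gap: 11.2
grip_force: 23.0
```

The bar is now gripped (gap 11.2 mm, 23 N, almost no side force). So the true tips stand about 12 mm above the reported TCP height, and I'll use that touch-measured offset from here. Next I turn the dial clockwise about 56°.

Emit:
drive_tool:
  increments:
    - [0, 0, 0, 0, 0, 0, -1]
    - [0, 0, 0.14, 0, 0, 0, -1]
    - [0, 0, 0.28, 0, 0, 0, -1]
    - [0, 0, 0.42, 0, 0, 0, -1]
    - [0, 0, 0.56, 0, 0, 0, -1]
    - [0, 0, 0.7, 0, 0, 0, -1]
    - [0, 0, 0.84, 0, 0, 0, -1]
    - [0, 0, 0.95, 0, 0, 0, -1]
    - [0, 0, 0.95, 0, 0, 0, -1]
    - [0, 0, 0.95, 0, 0, 0, -1]
  newtons: 45

```text
time_s: 11.25
ee_pos: [516.3, -412.2, 52.4]
tcp_rot: [0.823, 0.568, -0.001, -0.0]
force: [-3.8, 0.7, 3.8]
finger_gap: 10.6
grip_force: 49.0
```

```bash
python3 - <<'E'
from h import *
np.set_printoptions(precision=2,suppress=True)
plan(d2w(104,0),-19,52);s=env.get_state();print(s["wrist_torque"],s["joint_pos"])
im=env.snapshot("side")
for b in sorted(blobs(im,"side","yellow",110,60),key=lambda b:-b[0])[:2]:print(b)
print(tri(max(blobs(im,"side","red",110,80),key=lambda b:b[0])[2][0],(393.7,295)))
E
```

```text
pos [ 516.25 -412.2    52.4 ] yaw y -20.72 tilt [-0.  0.] t 11.25 F [-3.84  0.69  3.76] gap 10.630539423122407 48.97687017917633
 shift [ 1.85 -0.7   0.4 ] turn -1.719864901037198
[ 0.14  0.79 -0.01] [-0.1   0.86  1.03  1.72 -0.84  1.07  0.85]
(array([ 365.84, -317.83,   38.69]), np.float64(2.111109517016772))
```

The dial is now at about 1.28 rad (pad yaw turned 57° from 0.285), and the keeper has dropped out of view. Release and lift.

Emit:
drive_tool:
  increments:
    - [0, 0, 0, 0, 0, 0, 0]
    - [0, 0, 0, 0, 0, 0, 0]
    - [0, 0, 0, 0, 0, 0, 0]
    - [0, 0, 0, 0, 0, -0.3, 0]
    - [0, 0, 0, 0, 0, -0.7, 0]
    - [0, 0, 0, 0, 0, -0.7, 0]

```text
time_s: 12.05
ee_pos: [519.4, -414.3, 126.1]
tcp_rot: [0.823, 0.568, 0.001, 0.004]
force: [0.6, -1.4, 1.1]
finger_gap: 42.8
grip_force: 0.0
```

Emit:
drive_tool:
  increments:
    - [0, 0, -0.15, 0, 0, 0, 0.3]
    - [0, 0, -0.3, 0, 0, 0, 0.6]
    - [0, 0, -0.45, 0, 0, 0, 0.6]
    - [0, 0, -0.61, 0, 0, 0, 0.6]
    - [0, 0, -0.61, 0, 0, 0, 0.6]

```text
time_s: 12.68
ee_pos: [517.4, -411.3, 121.5]
tcp_rot: [0.604, 0.797, 0.001, -0.0]
force: [0.1, 0.3, -0.1]
finger_gap: 68.0
grip_force: 0.0
```

```bash
python3 - <<'E'
from h import *
np.set_printoptions(precision=2,suppress=True)
w=np.array([365.8,-318]);print(w2d(w))
plan(w-9*ex,52.5,3);s=env.get_state();print(s["joint_pos"])
E
```

```text
[-71.51 -18.42]
pos [ 517.37 -411.3   121.46] yaw y 15.74 tilt [0. 0.] t 12.675 F [ 0.05  0.31 -0.1 ] gap 68.00761338579417 0.0
 shift [ 137.97 -126.02  118.59] turn -36.759243311468566
[-0.07  0.71  0.97  1.68 -0.65  1.11  1.37]
```

Emit:
drive_tool:
  increments:
    - [0, 0, -0.15, 0.2, -0.2, 0, 0.6]
    - [0, 0, -0.3, 0.5, -0.5, 0, 0.6]
    - [0, 0, -0.45, 0.8, -0.7, 0, 0.6]
    - [0, 0, -0.61, 1.0, -0.9, 0, 0.6]
    - [0, 0, -0.61, 1.0, -0.9, 0, 0.6]

```text
time_s: 13.3
ee_pos: [401.3, -338.7, 121.4]
tcp_rot: [0.324, 0.946, 0.001, -0.001]
force: [0.6, 0.0, 0.6]
finger_gap: 68.4
grip_force: 0.0
```

```bash
python3 - <<'E'
from h import *
np.set_printoptions(precision=2,suppress=True)
w=np.array([365.8,-318])
plan(w-9*ex,52.5,3);s=env.get_state();print(s["joint_pos"])
E
```

```text
pos [ 401.3  -338.69  121.41] yaw y 52.17 tilt [-0.  0.] t 13.3 F [0.56 0.   0.63] gap 68.37455986509276 0.0
 shift [ 49.42  -5.74 118.53] turn -0.333408264602582
[-0.18  0.4   0.96  2.02 -0.41  0.93  1.9 ]
```

Emit:
drive_tool:
  increments:
    - [0, 0, 0, 0.25, -0.03, 0, 0.6]
    - [0, 0, 0, 0.49, -0.06, 0, 0.6]
    - [0, 0, 0, 0.49, -0.06, 0.3, 0.6]
    - [0, 0, 0, 0.49, -0.06, 0.6, 0.6]
    - [0, 0, 0, 0.49, -0.06, 0.7, 0.6]
    - [0, 0, 0, 0.49, -0.06, 0.7, 0.6]

```text
time_s: 14.05
ee_pos: [361.1, -315.7, 51.9]
tcp_rot: [0.323, 0.946, -0.001, -0.0]
force: [-0.7, -0.4, -0.4]
finger_gap: 68.4
grip_force: 0.0
```

```bash
python3 - <<'E'
from h import *
np.set_printoptions(precision=2,suppress=True)
w=np.array([365.8,-318])
plan(w-9*ex,52.5,3)
im=env.snapshot("side");r=blobs(im,"side","red",110,70);print([(b[0],b[1]) for b in r])
im=env.snapshot("top");r=blobs(im,"top","red",90,50);print([(b[0],b[1]) for b in r])
E
```

```text
pos [ 361.14 -315.67   51.92] yaw y 52.35 tilt [-0. -0.] t 14.05 F [-0.69 -0.38 -0.45] gap 68.3827499802043 0.0
 shift [ 3.85  1.04 48.92] turn -0.15470360046725773
[(250, array([274.15, 314.45])), (116, array([366.01, 313.28]))]
[(85, array([406.85, 225.13]))]
```

Emit:
drive_tool:
  increments:
    - [0, 0, 0, 0.04, 0.01, 0.15, 0.6]
    - [0, 0, 0, 0.04, 0.01, 0.3, 0.6]
    - [0, 0, 0, 0.04, 0.01, 0.36, 0.6]
    - [0, 0, 0, 0.04, 0.01, 0.36, 0.6]

```text
time_s: 14.65
ee_pos: [357.8, -311.6, 15.5]
tcp_rot: [0.322, 0.947, 0.0, -0.001]
force: [0.3, -0.2, -0.2]
finger_gap: 68.1
grip_force: 0.0
```

Emit:
drive_tool:
  increments:
    - [0, 0, 0, 0, 0, 0.03, 0.6]
    - [0, 0, 0, 0, 0, 0.06, 0.6]
    - [0, 0, 0, 0, 0, 0.1, 0.6]
    - [0, 0, 0, 0, 0, 0.1, 0.3]

```text
time_s: 15.15
ee_pos: [358.3, -311.7, 5.9]
tcp_rot: [0.322, 0.947, 0.0, -0.0]
force: [0.4, 0.1, 0.3]
finger_gap: 55.5
grip_force: 0.0
```

Emit:
drive_tool:
  increments:
    - [0, 0, 0, 0, 0, 0, 0.1]
    - [0, 0, 0, 0, 0, 0, 0]
    - [0, 0, 0, 0, 0, 0, -0.1]
    - [0, 0, 0, 0, 0, 0, -0.2]
    - [0, 0, 0, 0, 0, 0, -0.3]
    - [0, 0, 0, 0, 0, 0, -0.3]
  newtons: 20

```text
time_s: 15.9
ee_pos: [358.5, -312.1, 6.4]
tcp_rot: [0.322, 0.947, -0.0, 0.0]
force: [-1.1, 0.0, 4.8]
finger_gap: 36.0
grip_force: 20.1
```

```bash
python3 - <<'E'
from h import *
np.set_printoptions(precision=2,suppress=True)
w=np.array([365.8,-318])
plan(w-9*ex,52.5,3);print(w2d(env.get_state()["ee_pos"]))
im=env.snapshot("side");r=blobs(im,"side","red",110,70);print([(b[0],b[1],b[2]) for b in r])
E
```

```text
pos [ 358.47 -312.14    6.43] yaw y 52.42 tilt [ 0. -0.] t 15.9 F [-1.14  0.02  4.82] gap 36.036683665315465 20.119293432799168
 shift [-0.38 -0.19  3.43] turn -0.07831204903510525
[-80.89 -18.23]
[(247, array([275.34, 313.36]), ((274.60003662109375, 313.79998779296875), (18.782970428466797, 16.994115829467773), 26.56505012512207)), (115, array([366.03, 313.31]), ((365.6000061035156, 313.3000183105469), (7.602630615234375, 16.099689483642578), 26.56505012512207))]
```

The weight is gripped (gap 36.0 mm). Now I'll slide it to y=50 and up to the bay mouth.

Emit:
drive_tool:
  increments:
    - [0, 0, 0, -0.05, 0.1, 0, -0.3]
    - [0, 0, 0, -0.1, 0.22, 0, -0.3]
    - [0, 0, 0, -0.15, 0.34, 0, -0.3]
    - [0, 0, 0, -0.2, 0.46, 0, -0.3]
    - [0, 0, 0, -0.25, 0.58, 0, -0.3]
    - [0, 0, 0, -0.3, 0.68, 0, -0.3]
    - [0, 0, 0, -0.4, 0.68, 0, -0.3]
    - [0, 0, 0, -0.5, 0.68, 0, -0.3]
    - [0, 0, 0, -0.55, 0.68, 0, -0.3]
    - [0, 0, 0, -0.55, 0.68, 0, -0.3]

```text
time_s: 17.2
ee_pos: [441.1, -290.0, 5.5]
tcp_rot: [0.322, 0.947, 0.001, -0.003]
force: [-3.9, 2.6, 6.1]
finger_gap: 35.2
grip_force: 20.5
```

```bash
python3 - <<'E'
from h import *
np.set_printoptions(precision=2,suppress=True)
plan(d2w(3,50),52.5,6);print(w2d(env.get_state()["ee_pos"]))
im=env.snapshot("side");r=sorted(blobs(im,"side","red",110,70),key=lambda b:-b[0])
for b in r: p=plane("side",b[2][0],38.5);print(b[0],b[1],p,w2d(p))
E
```

```text
pos [ 441.08 -289.96    5.55] yaw y 52.44 tilt [-0.  0.] t 17.2 F [-3.86  2.6   6.09] gap 35.15346456866383 20.49695134162903
 shift [-31.85   0.38  -0.65] turn -0.05596436744336586
[-28.85  49.65]
172 [322.85 296.39] [ 450.77 -297.3    38.5 ] [-16.7   49.72]
116 [366.01 313.28] [ 515.59 -347.2    38.5 ] [65.11 49.6 ]
```

Emit:
drive_tool:
  increments:
    - [0, 0, 0, -0.1, 0, 0, -0.3]
    - [0, 0, 0, -0.2, 0, 0, -0.3]
    - [0, 0, 0, -0.3, 0, 0, -0.3]
    - [0, 0, 0, -0.32, 0, 0, -0.3]
    - [0, 0, 0, -0.32, 0, 0, -0.3]

```text
time_s: 17.88
ee_pos: [468.6, -310.3, 5.5]
tcp_rot: [0.322, 0.947, 0.0, -0.001]
force: [-0.3, 1.1, -1.7]
finger_gap: 35.7
grip_force: 20.4
```

```bash
python3 - <<'E'
from h import *
np.set_printoptions(precision=2,suppress=True)
plan(d2w(3,50),52.5,6);print(w2d(env.get_state()["ee_pos"]))
im=env.snapshot("side");r=sorted(blobs(im,"side","red",110,70),key=lambda b:-b[0])
for b in r: p=plane("side",b[2][0],38.5);print(b[0],b[1],p,w2d(p))
E
```

```text
pos [ 468.62 -310.32    5.55] yaw y 52.46 tilt [-0.  0.] t 17.875 F [-0.31  1.06 -1.72] gap 35.668033410675264 20.43101280927658
 shift [ 2.39 -0.26 -0.45] turn -0.03719683550130526
[ 5.39 50.26]
165 [341.1  302.87] [ 478.98 -317.87   38.5 ] [18.21 50.58]
115 [366.03 313.31] [ 515.59 -347.2    38.5 ] [65.11 49.6 ]
```

The weight sits in the bay mouth at y≈50. I'll release, lift, back off and shut the fingers, then push from behind.

Emit:
drive_tool:
  increments:
    - [0, 0, 0, 0, 0, 0, 0.2]
    - [0, 0, 0, 0, 0, 0, 0.2]
    - [0, 0, 0, 0, 0, 0, 0.2]
    - [0, 0, 0, 0, 0, -0.3, 0.2]
    - [0, 0, 0, 0, 0, -0.5, 0.2]
    - [0, 0, 0, 0.3, 0, -0.5, -1]
    - [0, 0, 0, 0.34, 0, -0.5, -1]
    - [0, 0, 0, 0.34, 0, -0.5, -1]
    - [0, 0, 0, 0.34, 0, -0.5, -1]

```text
time_s: 19.05
ee_pos: [442.9, -290.9, 56.4]
tcp_rot: [0.322, 0.947, -0.0, 0.001]
force: [1.0, -1.0, -0.5]
finger_gap: -0.1
grip_force: 0.0
```

```bash
python3 - <<'E'
from h import *
np.set_printoptions(precision=2,suppress=True)
plan(d2w(-28,50),52.5,6);print(w2d(env.get_state()["ee_pos"]))
im=env.snapshot("side");r=sorted(blobs(im,"side","red",110,70),key=lambda b:-b[0])
for b in r: p=plane("side",b[2][0],38.5);print(b[0],b[1],p,w2d(p))
print([(b[0],b[1]) for b in blobs(im,"side","green",110,70)])
E
```

```text
pos [ 442.88 -290.87   56.35] yaw y 52.46 tilt [ 0. -0.] t 19.05 F [ 0.97 -1.04 -0.53] gap -0.06711069931734437 0.0
 shift [ 1.2  -0.01 50.35] turn -0.03842136193449619
[-26.87  50.03]
246 [337.62 302.04] [ 474.5  -314.13   38.5 ] [12.38 50.82]
115 [366.03 313.31] [ 515.59 -347.2    38.5 ] [65.11 49.6 ]
[(219, array([338.57, 330.04])), (110, array([354.13, 335.73]))]
```

Emit:
drive_tool:
  increments:
    - [0, 0, 0, 0.02, 0, 0.2, -1]
    - [0, 0, 0, 0.02, 0, 0.4, -1]
    - [0, 0, 0, 0.02, 0, 0.46, -1]
    - [0, 0, 0, 0.02, 0, 0.5, -1]
    - [0, 0, 0, 0.02, 0, 0.5, -1]

```text
time_s: 19.73
ee_pos: [440.2, -289.3, 6.0]
tcp_rot: [0.322, 0.947, -0.0, -0.0]
force: [-0.4, 0.3, -0.2]
finger_gap: 0.2
grip_force: 0.0
```

Emit:
drive_tool:
  increments:
    - [0, 0, 0, -0.1, 0, 0, -1]
    - [0, 0, 0, -0.18, 0, 0, -1]
    - [0, 0, 0, -0.24, 0, 0, -1]
    - [0, 0, 0, -0.28, 0, 0, -1]
    - [0, 0, 0, -0.3, 0, 0, -1]
    - [0, 0, 0, -0.3, 0, 0, -1]

```text
time_s: 20.48
ee_pos: [464.3, -307.6, 6.1]
tcp_rot: [0.322, 0.947, -0.0, 0.0]
force: [-1.3, 0.8, 0.4]
finger_gap: 0.1
grip_force: 0.8
```

```bash
python3 - <<'E'
from h import *
np.set_printoptions(precision=2,suppress=True)
plan(d2w(9,50),52.5,6);print(w2d(env.get_state()["ee_pos"]))
im=env.snapshot("side");r=sorted(blobs(im,"side","red",110,70),key=lambda b:-b[0])
for b in r: p=plane("side",b[2][0],38.5);print(b[0],b[1],p,w2d(p))
E
```

```text
pos [ 464.27 -307.58    6.12] yaw y 52.44 tilt [ 0. -0.] t 20.475 F [-1.28  0.81  0.45] gap 0.09004859499064424 0.8081942517310381
 shift [-8.73  0.22  0.12] turn -0.06455354383194845
[ 0.27 49.79]
243 [345.85 305.9 ] [ 487.28 -325.6    38.5 ] [29.49 49.5 ]
117 [365.96 313.33] [ 515.59 -347.2    38.5 ] [65.11 49.6 ]
```

Emit:
drive_tool:
  increments:
    - [0, 0, 0, -0.03, 0, 0, -1]
    - [0, 0, 0, -0.06, 0, 0, -1]
    - [0, 0, 0, -0.07, 0, 0, -1]
    - [0, 0, 0, -0.07, 0, 0, -1]

```text
time_s: 21.02
ee_pos: [470.3, -312.0, 6.3]
tcp_rot: [0.322, 0.947, -0.0, 0.001]
force: [-0.1, -0.5, -0.3]
finger_gap: -0.3
grip_force: 0.2
```

Emit:
drive_tool:
  increments:
    - [0, 0, 0, -0.01, 0, 0, -1]
    - [0, 0, 0, -0.02, 0, 0, -1]

```text
time_s: 21.28
ee_pos: [470.6, -312.3, 6.1]
tcp_rot: [0.322, 0.947, 0.001, -0.001]
force: [-2.4, 2.5, 1.9]
finger_gap: -0.3
grip_force: 1.6
```

```bash
python3 - <<'E'
from h import *
np.set_printoptions(precision=2,suppress=True)
plan(d2w(9,50),52.5,6);print(w2d(env.get_state()["ee_pos"]))
im=env.snapshot("side");r=sorted(blobs(im,"side","red",110,70),key=lambda b:-b[0])
for b in r: p=plane("side",b[2][0],38.5);print(b[0],b[1],p,w2d(p))
E
```

```text
pos [ 470.59 -312.3     6.11] yaw y 52.44 tilt [-0.  0.] t 21.275 F [-2.41  2.52  1.91] gap -0.29328709202696224 1.623670645058155
 shift [-0.84  0.11  0.11] turn -0.06419012089014586
[ 8.16 49.89]
240 [350.05 307.7 ] [ 493.19 -330.81   38.5 ] [37.36 48.96]
117 [365.85 313.6 ] [ 515.59 -347.85   38.5 ] [65.51 49.08]
```

Emit:
drive_tool:
  increments:
    - [0, 0, 0, -0.01, 0, 0, -1]
    - [0, 0, 0, -0.02, 0, 0, -1]
    - [0, 0, 0, -0.02, 0, 0, -1]

```text
time_s: 21.7
ee_pos: [471.9, -313.4, 6.0]
tcp_rot: [0.322, 0.947, 0.001, -0.001]
force: [-4.0, 2.9, 3.8]
finger_gap: 0.3
grip_force: 2.5
```

Emit:
drive_tool:
  increments:
    - [0, 0, 0, -0.01, 0, 0, -1]
    - [0, 0, 0, -0.015, 0, 0, -1]
    - [0, 0, 0, -0.015, 0, 0, -1]

```text
time_s: 22.08
ee_pos: [471.9, -313.3, 5.8]
tcp_rot: [0.322, 0.947, 0.001, -0.003]
force: [-4.7, 4.9, 6.5]
finger_gap: 0.2
grip_force: 3.7
```

```bash
python3 - <<'E'
from h import *
np.set_printoptions(precision=2,suppress=True)
plan(d2w(9,50),52.5,6);print(w2d(env.get_state()["ee_pos"]))
im=env.snapshot("side");r=sorted(blobs(im,"side","red",110,70),key=lambda b:-b[0])
for b in r: p=plane("side",b[2][0],38.5);print(b[0],b[1],p,w2d(p))
E
```

```text
pos [ 471.86 -313.34    5.76] yaw y 52.43 tilt [-0.  0.] t 22.075 F [-4.74  4.92  6.49] gap 0.19955693186405607 3.741350881755352
 shift [ 0.81  0.16 -0.23] turn -0.0653170903040774
[ 9.81 49.84]
239 [351.   308.19] [ 494.32 -331.93   38.5 ] [38.93 48.76]
105 [366.23 313.66] [ 516.41 -348.02   38.5 ] [66.26 49.45]
```

The weight is against the stop: it no longer moves when pushed, the force is rising, and it measures 27.3 mm from the tile centre. Back off, lift and return to the dial.

Emit:
drive_tool:
  increments:
    - [0, 0, 0, 0.05, 0, 0, -1]
    - [0, 0, 0, 0.2, 0, 0, -1]
    - [0, 0, 0, 0.2, 0, -0.3, -1]
    - [0, 0, 0, 0.2, 0, -0.7, -1]
    - [0, 0, 0, 0.2, 0, -1.0, -1]
    - [0, 0, 0, 0.2, 0, -1.0, -1]

```text
time_s: 22.88
ee_pos: [460.1, -304.1, 108.7]
tcp_rot: [0.322, 0.947, -0.0, 0.003]
force: [0.9, -0.0, -0.2]
finger_gap: -0.2
grip_force: 0.0
```

Emit:
drive_tool:
  increments:
    - [0, 0, 0.15, -0.2, -0.1, -0.2, 0]
    - [0, 0, 0.3, -0.5, -0.2, -0.2, 0]
    - [0, 0, 0.45, -0.7, -0.3, -0.2, 0]
    - [0, 0, 0.61, -0.9, -0.4, -0.2, 0]
    - [0, 0, 0.61, -0.9, -0.4, -0.2, 0]

```text
time_s: 23.5
ee_pos: [504.5, -390.4, 124.7]
tcp_rot: [0.603, 0.798, -0.001, -0.0]
force: [-0.3, 1.4, -0.5]
finger_gap: 42.9
grip_force: 0.0
```

```bash
python3 - <<'E'
from h import *
np.set_printoptions(precision=2,suppress=True)
plan((517,-412),-20.7,52)
im=env.snapshot("side");r=sorted(blobs(im,"side","red",110,70),key=lambda b:-b[0])
for b in r: p=plane("side",b[2][0],38.5);print(b[0],b[1],p,w2d(p))
E
```

```text
pos [ 504.47 -390.36  124.73] yaw y 15.83 tilt [-0. -0.] t 23.5 F [-0.31  1.45 -0.49] gap 42.90841806888001 0.0
 shift [-24.19   6.33  72.73] turn 36.52925304181392
244 [351.23 307.68] [ 494.58 -330.87   38.5 ] [38.49 49.76]
106 [366.21 313.63] [ 516.41 -348.02   38.5 ] [66.26 49.45]
```

Emit:
drive_tool:
  increments:
    - [0, 0, 0.15, -0.12, 0.03, 0, 0]
    - [0, 0, 0.3, -0.24, 0.06, 0, 0]
    - [0, 0, 0.45, -0.24, 0.06, 0, 0]
    - [0, 0, 0.61, -0.24, 0.06, 0, 0]
    - [0, 0, 0.61, -0.24, 0.06, 0, 0]
    - [0, 0, 0.61, -0.24, 0.06, 0.1, 0]

```text
time_s: 24.3
ee_pos: [517.7, -410.6, 116.3]
tcp_rot: [0.822, 0.569, 0.001, 0.0]
force: [-0.4, 0.0, -0.3]
finger_gap: 42.7
grip_force: 0.0
```

```bash
python3 - <<'E'
from h import *
np.set_printoptions(precision=2,suppress=True)
plan((517,-412),-20.7,52)
E
```

```text
pos [ 517.7  -410.56  116.3 ] yaw y -20.57 tilt [ 0. -0.] t 24.3 F [-0.41  0.01 -0.35] gap 42.67811533300574 0.0
 shift [-1.62 -0.23 64.29] turn 0.128067039255356
```

Emit:
drive_tool:
  increments:
    - [0, 0, 0, -0.02, 0, 0.3, 0]
    - [0, 0, 0, -0.02, 0, 0.5, 0]
    - [0, 0, 0, -0.02, 0, 0.62, 0]
    - [0, 0, 0, -0.02, 0, 0.62, 0]
    - [0, 0, 0, -0.02, 0, 0.62, -0.4]
    - [0, 0, 0, -0.02, 0, 0.62, -0.8]
    - [0, 0, 0, -0.02, 0, 0.62, -1]
    - [0, 0, 0, -0.02, 0, 0.62, -1]
  newtons: 45

```text
time_s: 25.3
ee_pos: [516.0, -412.9, 55.5]
tcp_rot: [0.823, 0.568, -0.0, -0.0]
force: [-4.0, 2.0, 5.7]
finger_gap: 10.3
grip_force: 45.4
```

```bash
python3 - <<'E'
from h import *
np.set_printoptions(precision=2,suppress=True)
plan(d2w(104,0),52.5,52)
E
```

```text
pos [ 516.01 -412.94   55.48] yaw y -20.78 tilt [-0.  0.] t 25.3 F [-4.04  2.03  5.75] gap 10.253367481247379 45.39898753166199
 shift [ 2.62 -0.73  3.48] turn -73.28266224290147
```

Gripped. Turn back 73.2° counter-clockwise in two steps.

Emit:
drive_tool:
  increments:
    - [0, 0, -0.12, 0, 0, 0, -1]
    - [0, 0, -0.24, 0, 0, 0, -1]
    - [0, 0, -0.36, 0, 0, 0, -1]
    - [0, 0, -0.48, 0, 0, 0, -1]
    - [0, 0, -0.61, 0, 0, 0, -1]
    - [0, 0, -0.61, 0, 0, 0, -1]

```text
time_s: 26.05
ee_pos: [517.2, -413.0, 55.5]
tcp_rot: [0.604, 0.797, 0.001, 0.001]
force: [-3.0, 2.4, 6.2]
finger_gap: 10.3
grip_force: 45.5
```

Emit:
drive_tool:
  increments:
    - [0, 0, -0.12, 0, 0, 0, -1]
    - [0, 0, -0.24, 0, 0, 0, -1]
    - [0, 0, -0.36, 0, 0, 0, -1]
    - [0, 0, -0.48, 0, 0, 0, -1]
    - [0, 0, -0.61, 0, 0, 0, -1]
    - [0, 0, -0.61, 0, 0, 0, -1]
    - [0, 0, -0.61, 0, 0, 0, -1]

```text
time_s: 26.92
ee_pos: [518.1, -412.3, 55.4]
tcp_rot: [0.323, 0.946, 0.001, 0.001]
force: [-1.4, 2.8, 6.0]
finger_gap: 10.6
grip_force: 45.6
```

```bash
python3 - <<'E'
from h import *
np.set_printoptions(precision=2,suppress=True)
plan(d2w(104,0),52.5,52)
E
```

```text
pos [ 518.12 -412.31   55.43] yaw y 52.28 tilt [0. 0.] t 26.925 F [-1.44  2.76  6.03] gap 10.577661121718458 45.56414186954498
 shift [2.76 0.49 3.43] turn -0.21900238400874628
```

Within 0.3°. Release, lift, and swing the arm back clear along deck -x so I can check with both cameras.

Emit:
drive_tool:
  increments:
    - [0, 0, 0, 0, 0, 0, 0]
    - [0, 0, 0, 0, 0, 0, 0]
    - [0, 0, 0, 0, 0, 0, 0]
    - [0, 0, 0, 0, 0, -0.3, 0]
    - [0, 0, 0, 0, 0, -0.7, 0]
    - [0, 0, 0, 0, 0, -1.0, 0]
    - [0, 0, 0, 0, 0, -1.0, 0]

```text
time_s: 27.8
ee_pos: [518.1, -414.8, 157.2]
tcp_rot: [0.322, 0.947, -0.001, 0.003]
force: [-0.1, -0.6, -1.3]
finger_gap: 42.7
grip_force: 0.0
```

Emit:
drive_tool:
  increments:
    - [0, 0, 0, 0.3, 0.3, 0, 0]
    - [0, 0, 0, 0.6, 0.6, 0, 0]
    - [0, 0, 0, 1.0, 1.0, 0, 0]
    - [0, 0, 0, 1.0, 1.0, 0, 0]

```text
time_s: 28.3
ee_pos: [498.2, -264.7, 151.2]
tcp_rot: [0.318, 0.948, 0.002, -0.003]
force: [0.2, -0.0, 0.1]
finger_gap: 43.0
grip_force: 0.0
```

Emit:
drive_tool:
  increments:
    - [0, 0, 0, 0, 0.3, 0, 0]
    - [0, 0, 0, 0, 0.6, 0, 0]
    - [0, 0, 0, 0, 1.0, 0, 0]
    - [0, 0, 0, 0, 1.0, 0, 0]

```text
time_s: 28.8
ee_pos: [561.7, -189.3, 152.7]
tcp_rot: [0.319, 0.948, 0.0, -0.001]
force: [0.5, 0.3, -0.2]
finger_gap: 42.6
grip_force: 0.0
```

```bash
python3 - <<'E'
from h import *
np.set_printoptions(precision=2,suppress=True)
S,T=env.snapshot("side"),env.snapshot("top")
for c in("red","green","yellow"):
    s=sorted(blobs(S,"side",c,110,70),key=lambda b:-b[0]);t=sorted(blobs(T,"top",c,90,50),key=lambda b:-b[0]);print(c,[b[0] for b in s],[b[0] for b in t])
    for p,q in zip(s,t):
        P,e=tri(p[2][0],q[2][0]);print(P,e,w2d(P))
f=lambda i,w:cv2.resize(i,(w,500),interpolation=cv2.INTER_CUBIC)
cv2.imwrite("pics/end.png",np.hstack([f(S[285:385,295:375+40],400) if 0 else f(S[270:395,290:415],400),f(T[185:285,375:475],400)])[:,:,::-1])
E
```

```text
red [234, 111] [181, 84]
[ 496.4  -331.08   38.09] 2.292842723128332 [40.07 50.71]
[ 517.42 -348.02   38.4 ] 2.9960250631193923 [67.06 50.06]
green [218, 111] [148, 75]
[ 465.45 -370.63   37.37] 2.675943113409213 [39.6   0.48]
[ 486.91 -387.7    38.65] 2.6998929381949535 [67.01  0.01]
yellow [262] [203]
[ 440.79 -353.9    10.21] 4.156220371115849 [ 9.84 -1.26]
```

View pics/end.png

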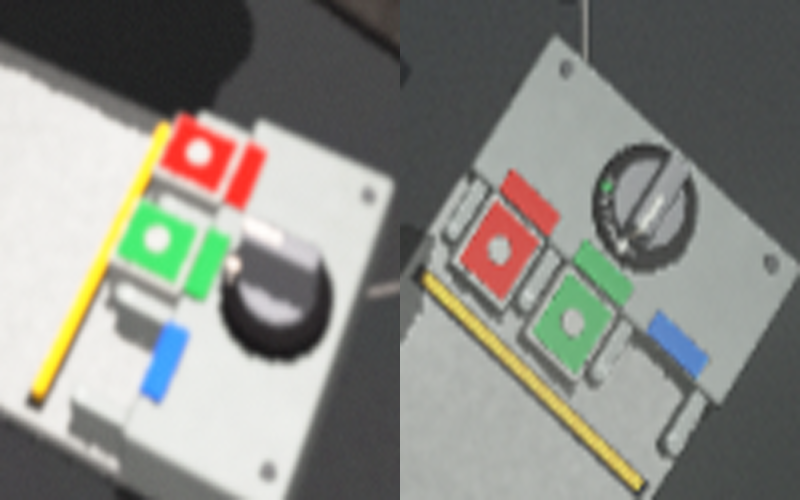

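The red weight is home at deck (40.1, 50.7), 27.0 mm in front of its tile. The pointer is on the white mark at top crop (627,243), the keeper bar is up, and the green weight hasn't moved. Handing in.

```bash
python3 -c "
from plant import env
print(env.close_job())"
```

```text
the job is handed in; nothing more can be done
None
```

The job is handed in (no verdict was returned): the red weight is fully home in its bay, the dial is back at zero, the keeper bar is up, and the green weight is unmoved; I never went near the blue weight, beaker and bottle but did not re-measure them.

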